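Load the balance rack in the wood-sample archive

ROBOT

A 6-joint arm with a two-finger parallel gripper is mounted at the origin on the work surface. World frame = base frame: x ahead of the robot, y to its left, z up, the work surface at z = 0. Lengths are in mm, angles in rad, forces in N, time in s.
With the tool pointing down it reaches from about 300 to 775 mm from the base axis. Payload 14.6 kg.
Tool frame: the origin (TCP) lies between the finger pads; the fingertips stand 25 mm ahead of it and the grasp point (between the pads) lies 6 mm ahead of it; z points along the fingers, y is the line along which they close (so a half turn about z gives the same grasp; the last joint's range is limited). The gripper opens to 94 mm and grips with 3 to 60 N. Pads are 16 mm wide; open, the fingers measure 119 mm over their backs; the gripper's body (75 mm by 177 mm) begins 78 mm behind the grasp point.
Start: joints at [-1.386, 0.3, 1.521, -0, 1.321, -0.067], TCP at [137.025, -532.648, 230.446] pointing down, gripper open.
Joint ranges: [-3.03, 3.03], [-0.79, 2.21], [0.23, 2.52], [-1.04, 4.18], [0, 3.07], [-2.55, 2.55]. Speed limits (rad/s): [2.22, 2.22, 2.57, 3.14, 3.14, 3.14].

INTERFACE

Orientations are given as [roll, pitch, yaw] about the fixed x, y, z axes, in that order (R = Rz(yaw) Ry(pitch) Rx(roll)).
In Python, from cell import manip gives the robot as it stands. The module is installed in compiled form; this text tells all that it offers.
- The arm moves only by the tool step_arm, never from a script. Its argument "series" is one flat list of numbers, 5 for each row, row after row: the shift along the world's x, y, z in mm, then the turn about the world's z in rad, then the closure, from 0 (fully open) to 1 (shut). In form: [dx, dy, dz, spin, jaw, dx, dy, dz, spin, jaw, ...]. A call has 1 to 20 rows; each row shifts and turns the commanded pose from where the row before left it; what a row does not reach is not made up. A row lasts 1/8 s, in which the tool goes at most 62.5 mm and 10.7 degrees, less where a joint would pass 70% of its speed; a pose out of reach is approached as far as the arm can. A call is refused whole if a number of a shift passes 62.5 or a number of a turn 0.188, either way. A call with a gripper value outside its range is refused whole. The fingers move at their own pace and stop on an object; "squeeze" is the grip in N (left out, the last holds). Time passes only in rows, so rows that do not move let the fingers close. It gives the time, the measured TCP pose, the force, the opening and the grip force at its end, in the units of the state.
- manip.read_state(): the state, without advancing time (a new reading comes with each control period).
- manip.camera(name): name is "scene" or "top" or "wrist"; returns (picture, depth): 480x640x3 uint8, blue, green, red; 480x640 float32, mm along the optical axis (not along the pixel's ray), 0 where there is no reading.
- manip.camera_info(name): a dict with "fovy" (degrees; the focal length in pixels is half the picture's height over the tangent of half this angle, whatever the lens; pixels are square), "cx", "cy" (the principal point, pixels), "eye" and "orientation" of the camera in the world. Camera axes: x right, y down, z forward; pixel columns grow to the right and rows downward; lengths in mm; the calibration is good to about 2 mm. A picture is of the moment at which its call begins: read the wrist's pose just before it. camera_info takes no time and is no camera call; for the wrist camera it gives the pose at the moment of the call.
- manip.sign_off(): hands the job in; it is judged then, once.
The state is a dict: "clock": time; "joints": joint angles; "qd": joint speeds; "effort": joint torques, N m; "eef_pos": TCP position; "eef_rot": TCP orientation; "wrist_force": force on the tool from outside, world axes, zero at the start; "moment": the same for the moment, N m; "finger_gap": finger opening in mm; "finger_force": force on a finger pad.
Only numpy, scipy, OpenCV 4.12 (cv2) and the standard library are available. Lean on these libraries where they do the work, as an engineer would, in place of code of your own. Each camera call takes 0.05 s, during which the arm holds its last target. There are 200 camera calls.

TASK

Free the balance rack: slide its catch fully out to the right, then push the arrest slide it was holding fully back so that the bar swings. Then hang the three wood sections by their crossbars, one at a time, on the bar's forked hooks, alternating arms: one small one on the left arm (left as the robot sees it), next the big one on the right arm's outer hook, then the second small one on the left arm's other hook, so that the bar ends level and still. Leave the other things on the table where they are.

Things in the scene. Friction and masses are not known exactly. Their poses are not given: they have to be found in the camera images.
- small_a: small half-round log section, 66 mm wide (y), 40 mm thick (x), 63 mm tall, 130 g, standing upright, arch up; origin under its centre. On top a steel hanger: 8 mm round stem rising 44 mm from the wood, then a crossbar (48 mm along y, 18 along x, 8 high), then an upright grip tab (10 mm thick in x, 28 wide in y, 44 high). Overall height 159 mm
- small_a_tab (a point): centre of that section's grip tab (grasp it here across its 10 mm thickness, along its x axis), 137 mm above the section's underside; axes as the section's
- small_a_seat (a point): centre of the underside of that section's crossbar, the face that rests on a hook; 30 mm below the tab's centre
- small_b: small half-round log section, 66 mm wide (y), 40 mm thick (x), 63 mm tall, 130 g, standing upright, arch up; origin under its centre. On top a steel hanger: 8 mm round stem rising 44 mm from the wood, then a crossbar (48 mm along y, 18 along x, 8 high), then an upright grip tab (10 mm thick in x, 28 wide in y, 44 high). Overall height 159 mm
- small_b_tab (a point): centre of that section's grip tab (grasp it here across its 10 mm thickness, along its x axis), 137 mm above the section's underside; axes as the section's
- small_b_seat (a point): centre of the underside of that section's crossbar, the face that rests on a hook; 30 mm below the tab's centre
- big: big half-round log section, 96 mm wide (y), 40 mm thick (x), 78 mm tall, 195 g, standing upright, arch up; origin under its centre. On top a steel hanger: 8 mm round stem rising 44 mm from the wood, then a crossbar (48 mm along y, 18 along x, 8 high), then an upright grip tab (10 mm thick in x, 28 wide in y, 44 high). Overall height 174 mm
- big_tab (a point): centre of that section's grip tab (grasp it here across its 10 mm thickness, along its x axis), 152 mm above the section's underside; axes as the section's
- big_seat (a point): centre of the underside of that section's crossbar, the face that rests on a hook; 30 mm below the tab's centre
- hook_left_outer (a point): seat of the left arm's outer hook, 170 mm from the pivot: a fork of two 8 mm wide prongs 14 mm apart, 50 mm long, reaching from the bar towards the robot (point x points back to the bar, y left along it), tips turned up 10 mm; the point is midway between and along the prongs, on their top. Stem enters the gap from the front, crossbar 14 mm or more above the seat, then lowers to rest across the prongs
- hook_left_inner (a point): seat of the left arm's inner hook, 85 mm from the pivot: a fork of two 8 mm wide prongs 14 mm apart, 50 mm long, reaching from the bar towards the robot (point x points back to the bar, y left along it), tips turned up 10 mm; the point is midway between and along the prongs, on their top. Stem enters the gap from the front, crossbar 14 mm or more above the seat, then lowers to rest across the prongs
- hook_right_outer (a point): seat of the right arm's outer hook, 170 mm from the pivot: a fork of two 8 mm wide prongs 14 mm apart, 50 mm long, reaching from the bar towards the robot (point x points back to the bar, y left along it), tips turned up 10 mm; the point is midway between and along the prongs, on their top. Stem enters the gap from the front, crossbar 14 mm or more above the seat, then lowers to rest across the prongs
- hook_right_inner (a point): seat of the right arm's inner hook, 85 mm from the pivot: a fork of two 8 mm wide prongs 14 mm apart, 50 mm long, reaching from the bar towards the robot (point x points back to the bar, y left along it), tips turned up 10 mm; the point is midway between and along the prongs, on their top. Stem enters the gap from the front, crossbar 14 mm or more above the seat, then lowers to rest across the prongs
- bar (a joint): tilt of the pivoting bar (400 mm long, 16 mm square, its top 190 mm above the table at level) in rad; 0 is level, positive raises the left arm; stops at -0.12 and 0.12. It is held nearly level while the arrest is in; once free it tips to a stop under any single section
- catch (a joint): catch slide on top of the stand, in m: 0 to about 0.006 locked in behind the arrest slide, 0.038 fully out; it slides to the right (towards -y of the stand) and stays where left (friction 1.5 N)
- catch_knob (a point): middle of the catch slide's upright knob, 16 mm diameter, 34 mm high; at the start to the right of and behind the arrest knob. y axis points opposite to its opening direction
- arrest (a joint): arrest slide on top of the stand, in m: 0 its two tines lie over the bar and hold it, 0.026 fully back and the bar swings free; it slides straight back, away from the robot (towards +x of the stand), only when the catch is out, and stays where left (friction 1.5 N)
- arrest_knob (a point): middle of the arrest slide's upright knob, 16 mm diameter, 34 mm high, on the centre line just behind the bar. x axis points in its opening direction
- round_slice: bystander: loose round log slice lying flat, 120 mm diameter, 45 mm high; origin under its centre
- jar: bystander: jar, 70 mm diameter, 90 mm high; origin under its centre
- brush: bystander: hand brush lying on the table; origin under its middle

How it is judged (in metres and radians):
On the way, in this order (a step that is already met when the one before it is completed fails the run):
1. the catch slide is out (beyond 32 of 38 mm) and the arrest still holds the bar (value of joint catch above 0.032 m and value of joint arrest below 0.012 m), for 0.1 s.
2. the arrest slide is back (beyond 18 of 26 mm) (value of joint catch above 0.032 m and value of joint arrest above 0.018 m), for 0.1 s.
3. one small section hangs released on a left hook, the other two are not hung (((distance between small_a_seat and hook_left_outer below 0.02 m and z of small_a_seat in the frame of hook_left_outer between -0.007 and 0.007 m and contact force between the fingers and small_a below 0.1 N and distance between small_b_seat and hook_left_outer above 0.03 m and distance between small_b_seat and hook_left_inner above 0.03 m and distance between big_seat and hook_right_outer above 0.03 m) or (distance between small_a_seat and hook_left_inner below 0.02 m and z of small_a_seat in the frame of hook_left_inner between -0.007 and 0.007 m and contact force between the fingers and small_a below 0.1 N and distance between small_b_seat and hook_left_outer above 0.03 m and distance between small_b_seat and hook_left_inner above 0.03 m and distance between big_seat and hook_right_outer above 0.03 m) or (distance between small_b_seat and hook_left_outer below 0.02 m and z of small_b_seat in the frame of hook_left_outer between -0.007 and 0.007 m and contact force between the fingers and small_b below 0.1 N and distance between small_a_seat and hook_left_outer above 0.03 m and distance between small_a_seat and hook_left_inner above 0.03 m and distance between big_seat and hook_right_outer above 0.03 m) or (distance between small_b_seat and hook_left_inner below 0.02 m and z of small_b_seat in the frame of hook_left_inner between -0.007 and 0.007 m and contact force between the fingers and small_b below 0.1 N and distance between small_a_seat and hook_left_outer above 0.03 m and distance between small_a_seat and hook_left_inner above 0.03 m and distance between big_seat and hook_right_outer above 0.03 m))), for 0.1 s.
4. the big section hangs released on the right outer hook, one small one on the left, the second small one not yet hung (distance between big_seat and hook_right_outer below 0.02 m and z of big_seat in the frame of hook_right_outer between -0.007 and 0.007 m and contact force between the fingers and big below 0.1 N and ((distance between small_a_seat and hook_left_outer below 0.02 m and z of small_a_seat in the frame of hook_left_outer between -0.007 and 0.007 m and distance between small_b_seat and hook_left_outer above 0.03 m and distance between small_b_seat and hook_left_inner above 0.03 m) or (distance between small_a_seat and hook_left_inner below 0.02 m and z of small_a_seat in the frame of hook_left_inner between -0.007 and 0.007 m and distance between small_b_seat and hook_left_outer above 0.03 m and distance between small_b_seat and hook_left_inner above 0.03 m) or (distance between small_b_seat and hook_left_outer below 0.02 m and z of small_b_seat in the frame of hook_left_outer between -0.007 and 0.007 m and distance between small_a_seat and hook_left_outer above 0.03 m and distance between small_a_seat and hook_left_inner above 0.03 m) or (distance between small_b_seat and hook_left_inner below 0.02 m and z of small_b_seat in the frame of hook_left_inner between -0.007 and 0.007 m and distance between small_a_seat and hook_left_outer above 0.03 m and distance between small_a_seat and hook_left_inner above 0.03 m))), for 0.1 s.
At the end, for the whole second after the job is handed in: Catch beyond 32 mm, arrest beyond 18 mm; the big section on the right arm's outer hook, one small one on each left hook, each crossbar underside within 20 mm of its hook's seat and 7 mm in height; bar level within 0.06 rad; all released and still (all of step 2 and distance between big_seat and hook_right_outer below 0.02 m and z of big_seat in the frame of hook_right_outer between -0.007 and 0.007 m and ((distance between small_a_seat and hook_left_outer below 0.02 m and z of small_a_seat in the frame of hook_left_outer between -0.007 and 0.007 m and distance between small_b_seat and hook_left_inner below 0.02 m and z of small_b_seat in the frame of hook_left_inner between -0.007 and 0.007 m) or (distance between small_a_seat and hook_left_inner below 0.02 m and z of small_a_seat in the frame of hook_left_inner between -0.007 and 0.007 m and distance between small_b_seat and hook_left_outer below 0.02 m and z of small_b_seat in the frame of hook_left_outer between -0.007 and 0.007 m)) and value of joint bar between -0.06 and 0.06 rad and velocity of joint bar between -0.1 and 0.1 rad/s and contact force between the fingers and small_a below 0.1 N and contact force between the fingers and small_b below 0.1 N and contact force between the fingers and big below 0.1 N and linear speed of each of small_a, small_b, big below 0.08 m/s); the robot touches nothing.
It fails at once if a bystander (round slice, jar, brush) is moved by more than 30 mm (distance of any of round_slice, jar, brush from where it was at the start of the episode above 0.03 m).
It also fails if it takes over 72 s, if anything falls off the work surface, if the arm or the gripper's body presses on something with over 40 N, if the wrist force passes 120 N, or if a joint passes its speed limit or range.

## Working session

There is one attempt and no reset: what is moved stays moved. The work goes in short steps, Python scripts to look and compute and a tool call to move; the robot and the scene stay as the last step left them, time stands still between calls to the robot, and variables do not carry over. Pictures are saved under pics/ and viewed, at most 10 in all, crops included, and the job is handed in when it is done.

Besides the shell and the picture viewer there is one more tool, called after "Emit:" by a JSON object that holds its "op" and its "data", one argument or row to a line. step_arm: Moves the arm, as the interface text tells. Its arguments: {"type":"object","properties":{"series":{"type":"array"},"squeeze":{"type":"number"}},"required":["series"]}

```bash
mkdir -p pics
cat > h.py <<'E'
import numpy as np,cv2
from cell import manip
from scipy.spatial.transform import Rotation as R
def info(n):
    i=manip.camera_info(n); return i
def Rm(o):
    o=np.array(o,float)
    return o if o.shape==(3,3) else R.from_euler('xyz',o).as_matrix()
def grab(n,tag):
    i=info(n); p,d=manip.camera(n)
    cv2.imwrite(f'pics/{tag}.png',p); np.savez(f'{tag}.npz',p=p,d=d,eye=i['eye'],R=Rm(i['orientation']),f=240/np.tan(np.radians(i['fovy'])/2),cx=i['cx'],cy=i['cy'])
def load(tag): return np.load(f'{tag}.npz')
def cloud(tag):
    s=load(tag); v,u=np.mgrid[0:480,0:640]; d=s['d'].astype(float)
    P=np.stack([(u-s['cx'])/s['f']*d,(v-s['cy'])/s['f']*d,d],-1)@s['R'].T+s['eye']
    P[d==0]=np.nan
    return P
E
python3 - <<'E'
from h import *
print(manip.read_state())
for n in ('scene','top','wrist'): print(n,info(n))
grab('scene','s0');grab('top','t0')
for t in('s0','t0'):
    P=cloud(t);print(np.nanmin(P.reshape(-1,3),0),np.nanmax(P.reshape(-1,3),0))
E
```

```text
{'clock': 0.0, 'joints': array([-1.38560636e+00,  3.00488017e-01,  1.52160458e+00, -1.80801420e-05,
        1.32073048e+00, -6.65684128e-02]), 'qd': array([-1.03408073e-03, -1.63955346e-03, -1.44837862e-03, -2.19925081e-03,
        6.45209244e-05,  4.56984716e-04]), 'effort': array([ 2.23850970e-03, -5.31804907e+01, -3.52735376e+01,  7.09088054e-02,
        2.43287114e-02, -1.07484975e-04]), 'eef_pos': array([ 136.97247128, -532.41180937,  229.86710638]), 'eef_rot': array([-3.14036379e+00, -6.43732243e-05,  2.51762828e-01]), 'wrist_force': array([-0.41817894,  0.18723452,  0.33475918]), 'moment': array([-0.02478926, -0.06754132,  0.02368436]), 'finger_force': 0.0, 'finger_gap': 94.02723808532247}
scene {'fovy': 57.97439481080848, 'cx': 322.86834068520403, 'cy': 238.53145197733673, 'eye': array([ 953.02201913, -528.55396012, 1148.80621188]), 'orientation': array([-2.5584384 ,  0.01454096,  0.71070678])}
top {'fovy': 57.71338910473866, 'cx': 314.0869734915884, 'cy': 237.63160064211087, 'eye': array([ 415.58834852,  -31.68342958, 1243.72770397]), 'orientation': array([-3.05588613, -0.01951762, -1.58435081])}
wrist {'fovy': 61.32229300652202, 'cx': 319.89314319094683, 'cy': 239.60696725570435, 'eye': array([ 202.26371757, -516.07856064,  385.11853642]), 'orientation': array([ 2.90621708e+00,  1.70236454e-03, -1.31816333e+00])}
[-2340.38491642 -1251.39790152  -771.42032986] [1718.4786056  1779.98166372  695.01840814]
[ -449.04941396 -1687.33571306  -775.53247067] [1723.45887851 1407.42296342  695.42283822]
```

View pics/t0.png

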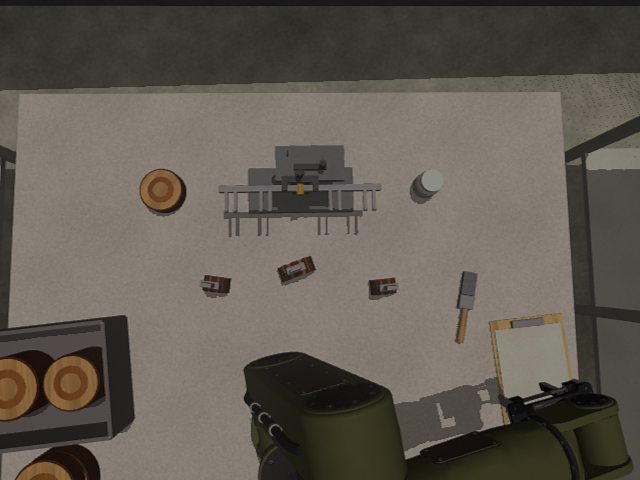

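View pics/s0.png

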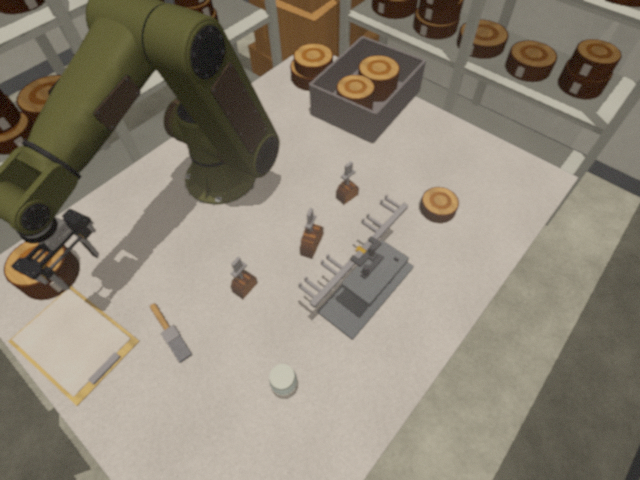

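The top view shows the rack at (300,190), the big section at (297,268), the small ones at (215,284) and (383,286), and the slice and jar either side of the rack. The arrest knob is at about (299,173) and the catch knob at about (323,166). Next I'll measure from depth.

Run:
```python
from h import *
P=cloud('t0');s=load('t0')
def blob(u0,u1,v0,v1,z0,z1,nm):
    Q=P[v0:v1,u0:u1].reshape(-1,3);Q=Q[(Q[:,2]>z0)&(Q[:,2]<z1)]
    if len(Q)<3: print(nm,len(Q));return
    r=cv2.minAreaRect(Q[:,:2].astype(np.float32))
    print(nm,len(Q),np.median(Q,0).round(1),Q.min(0).round(1),Q.max(0).round(1),[np.round(a,1) for a in r])
for nm,u0,u1,v0,v1,h in(('L',195,240,265,305,159),('M',270,325,250,295,174),('R',360,410,265,305,159)):
    blob(u0,u1,v0,v1,h-8,h+8,nm+' tab top'); blob(u0,u1,v0,v1,20,h-70,nm+' wood')
blob(200,400,180,192,178,202,'bar')
blob(200,400,190,215,170,205,'prongs')
blob(285,310,160,182,195,300,'arrest'); blob(311,335,155,175,195,300,'catch')
for c in range(212,390,3): print(c,[int(x) if x==x else -1 for x in P[180:214:3,c,2]]) if c<245 else 0
print('hist',[(z,int(((P[140:215,210:390,2]>z)&(P[140:215,210:390,2]<z+5)).sum())) for z in range(150,280,5)])
im=s['p'][140:300,200:400]; cv2.imwrite('pics/c0.png',cv2.resize(im,None,fx=4,fy=3.75,interpolation=cv2.INTER_CUBIC)[:600,:800])
```

```text
L tab top 51 [394.7 214.3 158.4] [389.3 201.5 154.2] [402.  229.4 162.9] [array([395.4, 215.7]), array([28.3, 10.1]), np.float64(81.5)]
L wood 277 [397.  199.5  57.3] [372.1 179.3  20.6] [419.5 248.4  69.9] [array([395.6, 214. ]), array([66.7, 41.2]), np.float64(81.5)]
M tab top 48 [433.2  -7.3 173.1] [425.9 -20.7 166. ] [442.8   6.4 178.1] [array([433.7,  -7.2]), array([ 9.9, 27.4]), np.float64(20.9)]
M wood 420 [432.8  -9.1  68.7] [400.1 -58.2  26.2] [468.3  44.   83.1] [array([433.4,  -7.4]), array([42.6, 99.1]), np.float64(19.5)]
R tab top 48 [ 383.  -247.2  157.6] [ 378.  -262.2  153.5] [ 388.  -233.6  162.3] [array([ 382.6, -247.9]), array([ 9.9, 28.3]), np.float64(7.1)]
R wood 271 [ 385.8 -232.9   56.4] [ 360.7 -279.8   20. ] [ 404.5 -212.    67.9] [array([ 382.4, -246.4]), array([41.7, 67. ]), np.float64(4.4)]
bar 1305 [630.2 -28.  189.6] [ 618.5 -220.7  178.1] [649.4 177.8 202. ] [array([635.1, -21.5]), array([398.4,  30. ]), np.float64(89.5)]
prongs 935 [610.1  16.4 189. ] [ 570.9 -219.2  171.6] [625.7 177.2 203.9] [array([597.5, -20.9]), array([396.4,  54.6]), np.float64(8
[... 424 characters left out ...]
91, 190, 185, -4, -4, -2, 1, -1, -4, 1]
224 [1, 3, 189, 187, 185, 1, -3, 1, -3, -4, 200, 1]
227 [1, -2, 187, 190, 191, 188, 189, 189, 188, 188, 197, 1]
230 [0, -2, 188, 192, 182, 1, -4, 2, 0, 6, -5, 5]
233 [0, 6, 191, 189, 185, -3, -1, -2, -2, 0, 202, 0]
236 [-2, -2, 191, 188, 188, 188, 191, 192, 189, 189, 198, 0]
239 [0, -1, 189, 189, 182, 0, -3, -3, 0, 1, -2, 2]
242 [0, -4, 188, 190, 182, -1, -3, 2, 3, -1, -3, 0]
hist [(150, 10), (155, 2), (160, 5), (165, 7), (170, 27), (175, 37), (180, 144), (185, 2097), (190, 1353), (195, 403), (200, 180), (205, 3), (210, 7), (215, 9), (220, 6), (225, 9), (230, 61), (235, 4), (240, 0), (245, 0), (250, 0), (255, 0), (260, 0), (265, 0), (270, 0), (275, 0)]
```

View pics/c0.png

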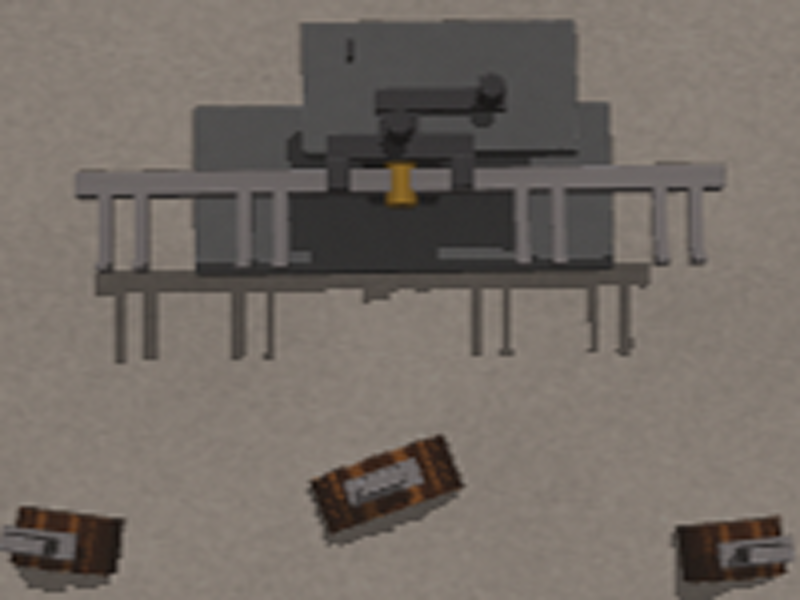

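The crop shows the arrest knob at (397,128), the catch knob at (490,90) and the fork prongs at columns 105/142, 243/281, 522/558 and 660/697. Next: knob tops, bar line and fork positions.

Run:
```python
from h import *
P=cloud('t0');A=P[140:215,210:390].reshape(-1,3)
Q=A[(A[:,2]>224)]
for nm,m in(('arr',Q[:,1]>-45),('cat',Q[:,1]<-45)):
    q=Q[m];print(nm,len(q),q.mean(0).round(1),q.min(0).round(1),q.max(0).round(1))
B=A[(A[:,2]>180)&(A[:,2]<198)&(A[:,0]>626)&(A[:,0]<646)]
for nm,m in(('Bl',B[:,1]>30),('Br',B[:,1]<-80)):
    print(nm,np.median(B[m],0).round(1),B[m].min(0).round(1),B[m].max(0).round(1))
F=A[(A[:,2]>178)&(A[:,2]<206)&(A[:,0]>570)&(A[:,0]<618)]
ys=np.sort(F[:,1]); g=np.split(ys,np.where(np.diff(ys)>4)[0]+1)
for k in g:
    if len(k)>10:
        q=F[(F[:,1]>=k[0])&(F[:,1]<=k[-1])]; print('prong',len(k),k[0].round(1),k[-1].round(1),'mid',((k[0]+k[-1])/2).round(1),'x',q[:,0].min().round(1),'z',np.median(q[q[:,0]>585][:,2]).round(1))
C=A[(A[:,2]>=195)&(A[:,2]<224)]
print('slides',C[(C[:,1]<-45)].mean(0))
```

```text
arr 37 [657.4 -20.9 232.1] [650.8 -28.5 224.4] [665.9 -14.3 236.5]
cat 40 [680.2 -75.5 232.1] [672.5 -83.3 224.8] [688.7 -68.9 234.5]
Bl [631.8  96.9 189.5] [626.3  30.7 183.3] [638.2 177.8 195.5]
Br [ 632.3 -150.9  189.4] [ 626.4 -220.7  184.2] [638.4 -81.9 195.4]
prong 70 -205.0 -197.6 mid -201.3 x 572.4 z 188.9
prong 64 -182.9 -175.6 mid -179.2 x 572.8 z 189.0
prong 72 -120.9 -113.0 mid -117.0 x 572.3 z 190.1
prong 74 -99.1 -90.9 mid -95.0 x 572.3 z 189.9
prong 15 -30.3 -13.0 mid -21.6 x 613.8 z 187.9
prong 57 49.7 55.7 mid 52.7 x 571.8 z 189.2
prong 62 70.7 78.8 mid 74.7 x 571.7 z 189.6
prong 81 132.9 141.4 mid 137.2 x 570.9 z 189.2
prong 80 155.4 163.4 mid 159.4 x 571.6 z 188.9
slides [648.56694024 -72.75555662 199.72792976]
```

The fork spacing (22 mm), arm lengths (170/85 mm) and heights all match the spec. Fork centres are at y = 148.3, 63.7, −106 and −190.3, with the seat at x≈597. Now I'll go above the catch knob's left side.

Emit:
{"op": "step_arm", "data": {
  "series": [0, 0, 40, 0, 1, 34, 30, 30, 0.08, 1, 34, 30, 0, 0.08, 1, 34, 30, 0, 0.08, 1, 34, 30, 0, 0.08, 1, 34, 30, 0, 0.08, 1, 34, 30, 0, 0.08, 1, 34, 30, 0, 0.08, 1, 34, 30, 0, 0.08, 1, 34, 30, 0, 0.08, 1, 34, 30, 0, 0.08, 1, 34, 30, 0, 0.08, 1, 34, 30, 0, 0.08, 1, 34, 30, 0, 0.08, 1, 34, 30, 0, 0.08, 1, 34, 30, 0, 0.08, 1, 34, 32, 0, 0.08, 1, 0, 0, 0, 0.04, 1, 0, 0, 0, 0, 1, 0, 0, 0, 0, 1],
  "squeeze": 10
}}

```text
clock: 2.6
eef_pos: [680.8, -51.1, 300.5]
eef_rot: [-3.141, 0.0, 1.57]
wrist_force: [-0.5, 0.1, -0.5]
finger_gap: 0.0
finger_force: 0.0
```

Emit:
{"op": "step_arm", "data": {
  "series": [2, 1, -32, 0, 1, 0, 0, -32, 0, 1, 0, 0, 0, 0, 1, 0, -6, 0, 0, 1, 0, -6, 0, 0, 1, 0, -6, 0, 0, 1, 0, -6, 0, 0, 1, 0, -6, 0, 0, 1, 0, -4, 0, 0, 1, 0, -4, 0, 0, 1, 0, 0, 0, 0, 1]
}}

```text
clock: 3.98
eef_pos: [683.0, -88.1, 236.3]
eef_rot: [-3.141, 0.0, 1.571]
wrist_force: [0.6, 0.3, 0.5]
finger_gap: 0.4
finger_force: 0.0
```

Run:
```python
from h import *
grab('top','t1');grab('scene','s1')
P=cloud('t1');A=P[130:215,210:400].reshape(-1,3);print(len(A))
cv2.imwrite('pics/c1.png',np.hstack([cv2.resize(load('t1')['p'][120:240,230:390],(400,300)),cv2.resize(load('s1')['p'][200:320,290:450],(400,300))]))
```

```text
16150
```

View pics/c1.png

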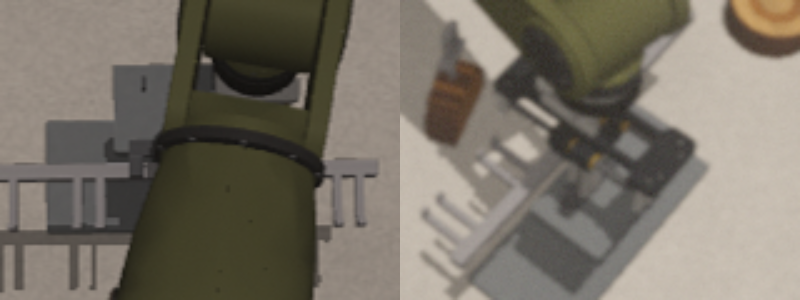

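The arm hides the knobs in both views, so I'll push on by the force reading. Full travel should put the tool at y≈−97.5.

Emit:
{"op": "step_arm", "data": {
  "series": [0, -4, 0, 0, 1, 0, -4, 0, 0, 1, 0, -2, 0, 0, 1, 0, 0, 0, 0, 1]
}}

```text
clock: 4.58
eef_pos: [683.0, -91.5, 236.0]
eef_rot: [-3.14, -0.009, 1.577]
wrist_force: [-3.3, 34.1, 0.6]
finger_gap: 0.3
finger_force: 17.0
```

Firm stop at 34 N, so the catch is fully out. Next: lift off, move in front of the arrest knob, and check from above the catch with the wrist camera on the way.

Emit:
{"op": "step_arm", "data": {
  "series": [0, 15, 0, 0, 1, 0, 5, 30, 0, 1, 0, 7, 34, 0, 1, -17, 20, 0, 0, 1, -35, 30, 0, 0, 1, 0, 0, 0, 0, 1, 0, 0, 0, 0, 1]
}}

```text
clock: 5.45
eef_pos: [631.4, -21.1, 300.8]
eef_rot: [3.141, 0.0, 1.572]
wrist_force: [0.4, -0.0, -0.3]
finger_gap: 0.3
finger_force: 0.0
```

Run:
```python
from h import *
print(manip.read_state()['eef_pos'])
grab('wrist','w1')
P=cloud('w1');A=P.reshape(-1,3)
Q=A[(A[:,2]>215)&(A[:,2]<245)&(A[:,0]>640)&(A[:,0]<700)]
print(len(Q)); 
for m in(Q[:,1]>-45,Q[:,1]<-45):
    q=Q[m]; print(len(q), q.mean(0) if len(q) else 0,q.min(0) if len(q) else 0,q.max(0)if len(q) else 0)
```

```text
[631.38428602 -21.0777515  300.81609405]
760
760 [657.16924806 -17.8453661  231.73137995] [649.79005489 -26.91172739 215.03965208] [665.30746311 -11.54968876 236.03519132]
0 0 0 0
```

View pics/w1.png

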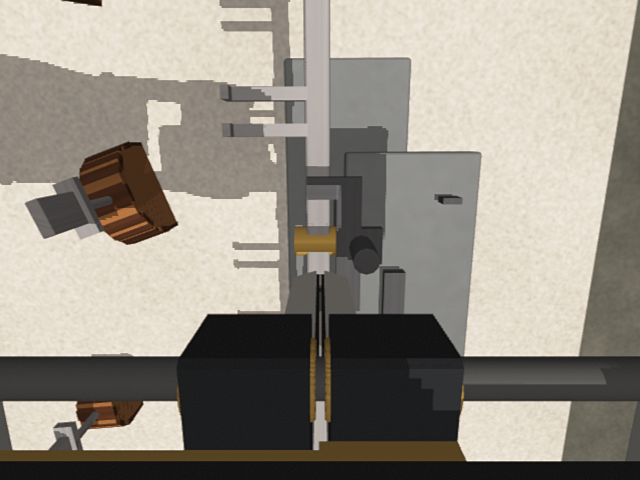

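The wrist view shows the arrest knob at (365,258). The catch slide's left end, at (392,268), has moved right and is clear of the arrest slide's path. Now the arrest.

Emit:
{"op": "step_arm", "data": {
  "series": [0, 0, -32, 0, 1, 0, 0, -32, 0, 1, 0, 0, 0, 0, 1, 6, 0, 0, 0, 1, 6, 0, 0, 0, 1, 6, 0, 0, 0, 1, 6, 0, 0, 0, 1, 5, 0, 0, 0, 1, 3, 0, 0, 0, 1, 0, 0, 0, 0, 1]
}}

```text
clock: 6.75
eef_pos: [663.2, -20.6, 236.2]
eef_rot: [3.142, 0.0, 1.572]
wrist_force: [-0.6, -0.6, -0.2]
finger_gap: 0.5
finger_force: 0.0
```

Emit:
{"op": "step_arm", "data": {
  "series": [2, 0, 0, 0, 1, 2, 0, 0, 0, 1, 2, 0, 0, 0, 1, 0, 0, 0, 0, 1]
}}

```text
clock: 7.25
eef_pos: [665.0, -20.7, 236.0]
eef_rot: [-3.129, -0.0, 1.572]
wrist_force: [-42.0, 0.4, 10.8]
finger_gap: 0.4
finger_force: 21.0
```

At the stop (42 N), so the arrest is back. Next I'll go above the left small section, with closing along its x axis (section yaw ≈ −0.148).

Emit:
{"op": "step_arm", "data": {
  "series": [-20, 0, 0, 0, 1, 0, 0, 32, 0, 1, 0, 0, 32, 0, 1, -32, 29.5, 0, -0.0185, 1, -32, 29.5, 0, -0.0185, 1, -32, 29.5, 0, -0.0185, 0.6, -32, 29.5, 0, -0.0185, 0.5, -32, 29.5, 0, -0.0185, 0.4, -32, 29.5, 0, -0.0185, 0.4, -32, 29.5, 0, -0.0185, 0.4, -32, 29.5, 0, -0.0185, 0.4, 0, 0, 0, 0, 0.4, 0, 0, 0, 0, 0.4]
}}

```text
clock: 8.88
eef_pos: [393.4, 215.1, 300.6]
eef_rot: [3.141, -0.0, 1.424]
wrist_force: [0.5, -0.7, -0.8]
finger_gap: 56.6
finger_force: 0.0
```

Run:
```python
from h import *
grab('top','t2');grab('wrist','w2')
P=cloud('t2');A=P[130:240,210:400].reshape(-1,3)
Q=A[(A[:,2]>224)]
for m in(Q[:,1]>-60,Q[:,1]<-60): print(len(Q[m]),Q[m].mean(0) if m.any() else 0)
F=A[(A[:,2]>160)&(A[:,2]<220)&(A[:,0]>570)&(A[:,0]<640)]
B=F[(F[:,0]>626)]
for a in range(-220,180,40):
    q=B[(B[:,1]>a)&(B[:,1]<a+40)];print(a,len(q),q[:,2].mean() if len(q) else 0)
s=load('w2');W=cloud('w2');A=W.reshape(-1,3);Q=A[(A[:,2]>150)&(A[:,2]<166)&(abs(A[:,0]-395)<40)&(abs(A[:,1]-215)<40)]
print(len(Q)); print(cv2.minAreaRect(Q[:,:2].astype(np.float32)) if len(Q) else 0)
Q=A[(A[:,2]>20)&(A[:,2]<72)&(abs(A[:,0]-395)<45)&(abs(A[:,1]-215)<50)];print(len(Q),Q.min(0),Q.max(0))
```

```text
37 [682.99467029 -20.45439122 232.79277677]
37 [ 681.00022771 -108.59360962  232.61640628]
-220 82 189.68276874596322
-180 79 189.5948035072232
-140 79 189.13380053867064
-100 79 189.26886264598235
-60 76 189.89517477019737
-20 77 189.6941373185445
20 79 189.34812720118651
60 83 188.82165175176286
100 70 189.28443898464465
140 64 189.51240715860445
501
((394.80157470703125, 216.5546417236328), (28.61812400817871, 9.089765548706055), 81.69305419921875)
1748 [369.74147002 181.90546027  28.88386583] [419.873966   253.7817325   67.11244895]
```

View pics/w2.png

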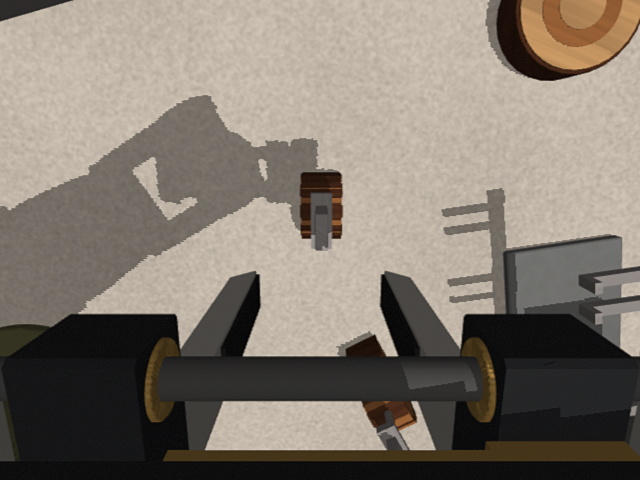

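The wrist view shows the tab at (321,215), centred between the fingers. The knob measurements confirm catch ≈ 38 mm and arrest ≈ 26 mm, and the bar is level. Now I'll descend and grasp.

Emit:
{"op": "step_arm", "data": {
  "series": [1.8, 0.2, -40, 0, 0.4, 0, 0, -50, 0, 0.4, 0, 0, -45, 0, 0.4, 0, 0, -20, 0, 0.4, 0, 0, 0, 0, 0.4, 0, 0, 0, 0, 1, 0, 0, 0, 0, 1, 0, 0, 0, 0, 1, 0, 0, 0, 0, 1],
  "squeeze": 25
}}

```text
clock: 10.1
eef_pos: [394.9, 215.6, 145.8]
eef_rot: [3.141, -0.0, 1.424]
wrist_force: [-0.2, -0.4, -0.7]
finger_gap: 20.1
finger_force: 0.0
```

Emit:
{"op": "step_arm", "data": {
  "series": [0, 0, 0, 0, 1, 0, 0, 0, 0, 1, 0, 0, 0, 0, 1, 0, 0, 10, 0, 1, 0, 0, 30, 0, 1, 0, 0, 30, 0, 1, 0, 0, 30, 0, 1, 28, -13.4, 0, 0.03, 1, 28, -13.4, 0, 0.03, 1, 28, -13.4, 0, 0.03, 1, 28, -13.4, 0, 0.03, 1, 28, -13.4, 0, 0.028, 1, 0, 0, 0, 0, 1, 0, 0, 0, 0, 1, 0, 0, 0, 0, 1]
}}

```text
clock: 11.98
eef_pos: [534.3, 149.0, 245.8]
eef_rot: [3.141, -0.0, 1.572]
wrist_force: [0.7, -0.4, -0.6]
finger_gap: 10.0
finger_force: 25.0
```

```bash
cat > m.py <<'E'
from h import *
import sys
k=sys.argv[1]; grab('wrist','w'+k);grab('scene','s'+k);grab('top','t'+k)
st=manip.read_state();x,y,z=st['eef_pos'];print(st['eef_pos'],st['clock'])
for n in('w','s','t'):
    A=cloud(n+k).reshape(-1,3)
    F=A[(A[:,2]>165)&(A[:,2]<215)&(A[:,0]>574)&(A[:,0]<615)&(A[:,1]>-230)&(A[:,1]<180)]
    ys=np.sort(F[:,1]); g=np.split(ys,np.where(np.diff(ys)>4)[0]+1)
    print(n,'prongs',[(len(q),round((q[0]+q[-1])/2,1),round(q[-1]-q[0],1),round(np.median(F[(F[:,1]>=q[0])&(F[:,1]<=q[-1]),2]),1)) for q in g if len(q)>8])
    S=A[(abs(A[:,0]-x)<60)&(abs(A[:,1]-y)<60)]
    for nm,a,b in(('tab',z-21,z+8),('xbar',z-40,z-29),('stem',z-75,z-45),('wood',z-143,z-90)):
        q=S[(S[:,2]>a)&(S[:,2]<b)]
        if len(q)>5: print(n,nm,len(q),q.min(0).round(1),q.max(0).round(1))
E
python3 m.py 3; python3 -c "
import cv2;cv2.imwrite('pics/c3.png',cv2.hconcat([cv2.resize(cv2.imread('pics/s3.png')[130:310,300:480],(400,400),interpolation=2),cv2.resize(cv2.imread('pics/w3.png'),(400,400))]))"
```

```text
[534.48234132 148.8675937  245.7054451 ] 12.125
w prongs [(1385, np.float64(139.1), np.float64(9.3), np.float64(190.7)), (1335, np.float64(161.1), np.float64(8.9), np.float64(190.8))]
w tab 1758 [517.1 156.3 224.7] [551.2 164.5 253.7]
w xbar 985 [525.2 155.2 207.9] [543.  174.4 216.7]
w stem 1588 [570.5 134.3 181.5] [594.5 165.3 200.7]
w wood 1685 [513.1 172.1 103.9] [555.1 184.4 155.7]
s prongs [(69, np.float64(-200.8), np.float64(9.6), np.float64(189.8)), (70, np.float64(-178.6), np.float64(10.6), np.float64(189.4)), (69, np.float64(-115.9), np.float64(9.8), np.float64(189.7)), (68, np.float64(-93.8), np.float64(9.0), np.float64(189.4)), (61, np.float64(54.1), np.float64(11.9), np.float64(189.3)), (61, np.float64(74.8), np.float64(10.9), np.float64(188.8)), (58, np.float64(139.5), np.float64(11.5), np.float64(189.0)), (60, np.float64(160.9), np.float64(10.6), np.float64(189.1))]
s tab 91 [518.5 134.3 224.9] [552.4 158.7 253.5]
s xbar 42 [524.3 124.6 207.4] [544.  171.8 216.5]
s stem 92 [530.6 134.5 171.2] [593.7 166.6 200.1]
s wood 247 [513.8 114.1 102.8] [556.4 181.6 155.6]
t prongs [(59, np.float64(-201.4), np.float64(7.7), np.float64(189.6)), (52, np.float64(-179.3), np.float64(7.6), np.float64(189.5)), (60, np.float64(-117.1), np.float64(8.0), np.float64(189.7)), (63, np.float64(-95.0), np.float64(7.9), np.float64(189.8)), (12, np.float64(-21.6), np.float64(17.2), np.float64(185.8)), (48, np.float64(52.8), np.float64(5.9), np.float64(189.4)), (51, np.float64(74.8), np.float64(8.0), np.float64(190.2)), (11, np.float64(134.8), np.float64(2.7), np.float64(187.3))]
t wood 138 [513.7 114.1 102.7] [555.7 133.7 155.5]
```

View pics/c3.png

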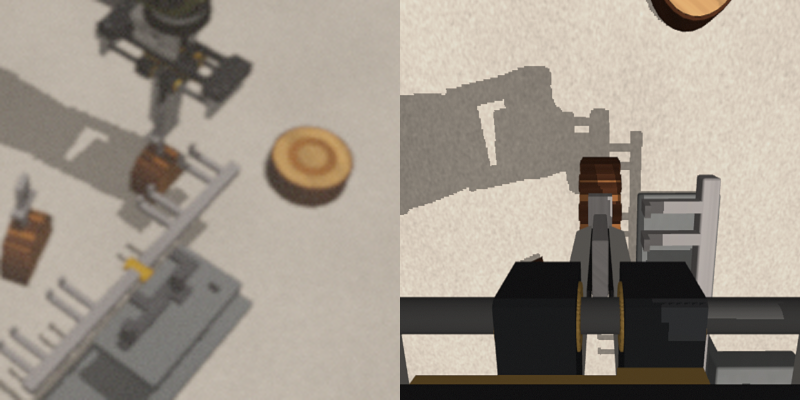

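The fork and section centres agree within about 1 mm, averaging the three cameras; shift y by +1.2. Then enter the fork, and lower until the bar reaches its left stop.

Emit:
{"op": "step_arm", "data": {
  "series": [0, 1.2, 0, 0, 1, 10, 0, 0, 0, 1, 10, 0, 0, 0, 1, 10, 0, 0, 0, 1, 10, 0, 0, 0, 1, 10, 0, 0, 0, 1, 10, 0, 0, 0, 1, 2, 0, 0, 0, 1, 0, 0, 0, 0, 1]
}}

```text
clock: 13.25
eef_pos: [596.8, 149.7, 245.3]
eef_rot: [-3.141, 0.0, 1.572]
wrist_force: [-0.7, -0.2, -1.0]
finger_gap: 9.8
finger_force: 25.0
```

No contact force. Lowering.

Emit:
{"op": "step_arm", "data": {
  "series": [0, 0, -5, 0, 1, 0, 0, -5, 0, 1, 0, 0, -5, 0, 1, 0, 0, -5, 0, 1, 0, 0, -5, 0, 1, 0, 0, -5, 0, 1, 0, 0, -4, 0, 1, 0, 0, -2, 0, 1, 0, 0, 0, 0, 1]
}}

```text
clock: 14.38
eef_pos: [596.8, 149.7, 209.8]
eef_rot: [3.141, 0.0, 1.572]
wrist_force: [-1.1, -0.3, 2.0]
finger_gap: 10.0
finger_force: 25.0
```

```bash
python3 m.py 4 | grep -v tab
```

```text
[596.83448669 149.76502792 209.72978927] 14.525
w prongs [(491, np.float64(57.9), np.float64(3.1), np.float64(177.8)), (974, np.float64(76.1), np.float64(9.7), np.float64(179.0)), (26, np.float64(142.6), np.float64(2.8), np.float64(180.0)), (3607, np.float64(165.5), np.float64(19.0), np.float64(180.8))]
w xbar 2880 [570.9 131.6 169.7] [636.6 175.  180.7]
w stem 231 [570.9 141.5 152.5] [636.9 179.3 164.7]
w wood 1697 [575.6 172.2  68.1] [617.6 185.2 119.7]
s prongs [(67, np.float64(-198.6), np.float64(10.7), np.float64(210.8)), (69, np.float64(-176.8), np.float64(10.6), np.float64(208.6)), (73, np.float64(-114.4), np.float64(10.5), np.float64(200.9)), (73, np.float64(-92.6), np.float64(11.9), np.float64(198.3)), (65, np.float64(54.9), np.float64(14.4), np.float64(180.6)), (64, np.float64(76.1), np.float64(12.1), np.float64(177.5)), (170, np.float64(146.0), np.float64(40.0), np.float64(182.3))]
s xbar 145 [570.3  90.7 169.7] [637.6 161.2 180.3]
s stem 38 [571.6  91.1 135.3] [638.  180.5 164.6]
s wood 106 [574.5 114.8  67. ] [617.5 185.1 119.7]
t prongs [(57, np.float64(-199.5), np.float64(8.2), np.float64(210.9)), (49, np.float64(-178.0), np.float64(8.4), np.float64(208.8)), (57, np.float64(-115.9), np.float64(9.1), np.float64(201.5)), (56, np.float64(-94.1), np.float64(8.6), np.float64(198.2)), (11, np.float64(-21.6), np.float64(17.2), np.float64(185.0)), (64, np.float64(53.3), np.float64(9.2), np.float64(180.0)), (65, np.float64(75.5), np.float64(9.4), np.float64(177.8))]
t xbar 85 [620.9  90.7 169.8] [637.2 126.2 179.7]
t wood 116 [576.  115.1  68.6] [618.2 129.  119.5]
```

The bar is at its left stop and the section is seated. Release, rise, and head for the big section.

Emit:
{"op": "step_arm", "data": {
  "series": [0, 0, 0, 0, 0.7, 0, 0, 0, 0, 0.7, 0, 0, 0, 0, 0.7, 0, 0, 5, 0, 0.7, 0, 0, 15, 0, 0.7, 0, 0, 30, 0, 0.7, 0, 0, 40, 0, 0.7, -20, -20, 0, 0.05, 0.6, -29, -27, 0, 0.06, 0.4, -29, -27, 0, 0.06, 0.4, -29, -27, 0, 0.06, 0.4, -29, -27, 0, 0.06, 0.4, -27, -29, 0, 0.06, 0.4, 0, 0, 0, 0, 0.4, 0, 0, 0, 0, 0.4]
}}

```text
clock: 16.4
eef_pos: [434.2, -7.0, 300.3]
eef_rot: [3.14, 0.0, 1.921]
wrist_force: [0.7, -0.2, -0.2]
finger_gap: 56.8
finger_force: 0.0
```

Run:
```python
from h import *
grab('wrist','w5');grab('top','t5');grab('scene','s5');print(manip.read_state()['eef_pos'])
for k in('w5','t5','s5'):
    A=cloud(k).reshape(-1,3)
    for a,b in((168,180),(20,72)):
        Q=A[(A[:,2]>a)&(A[:,2]<b)&(abs(A[:,0]-433)<60)&(abs(A[:,1]+7)<70)]
        print(k,len(Q),cv2.minAreaRect(Q[:,:2].astype(np.float32)) if len(Q)>4 else 0)
for k in('t5','s5'):
    A=cloud(k).reshape(-1,3)
    Q=A[(abs(A[:,0]-597)<30)&(abs(A[:,1]-148)<40)];
    for a,b in((186,230),(15,80)):
        q=Q[(Q[:,2]>a)&(Q[:,2]<b)];print(k,'hung',len(q),q.min(0),q.max(0))
cv2.imwrite('pics/c5.png',cv2.hconcat([cv2.resize(cv2.imread('pics/s5.png')[130:310,300:480],(400,400),interpolation=2),cv2.resize(cv2.imread('pics/w5.png'),(400,400))]))
```

```text
[434.25525836  -6.72980323 299.48922297]
w5 552 ((433.0296325683594, -6.068384170532227), (9.386909484863281, 27.82306671142578), 20.217117309570312)
w5 1395 ((432.64276123046875, -4.695133209228516), (42.03692626953125, 95.9277114868164), 19.890514373779297)
t5 0 0
t5 0 0
s5 38 ((433.82464599609375, -5.781771659851074), (10.998492240905762, 28.391313552856445), 19.529409408569336)
s5 316 ((434.1941223144531, -9.248130798339844), (42.98417663574219, 95.54376983642578), 19.77157211303711)
t5 hung 89 [591.43542623 136.28463281 186.23758208] [602.14871253 169.44254359 224.5838172 ]
t5 hung 19 [574.94545729 109.10999451  62.66693047] [577.71173484 170.35201597  76.93570858]
s5 hung 90 [591.12645205 136.79093947 186.28239592] [602.52434202 168.2765296  224.63445238]
s5 hung 37 [582.11749006 108.00161556  59.34746473] [617.60142342 177.15821889  79.4633856 ]
```

View pics/c5.png

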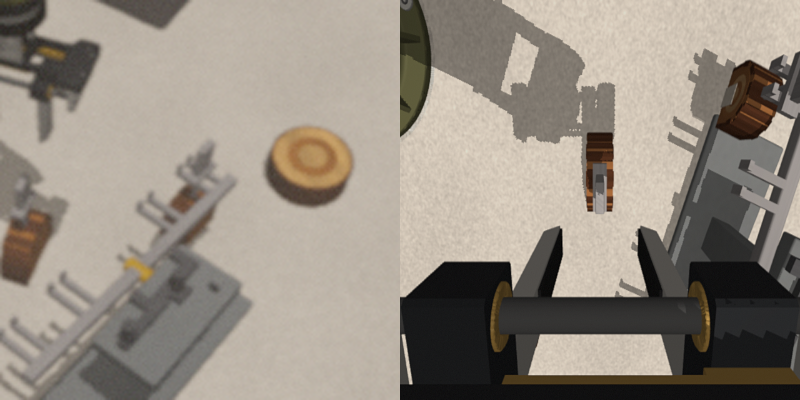

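The left picture shows the small section hanging on the left outer hook, and the right one shows the big tab at (600,187), centred between the fingers. Now I'll grasp the big one.

Emit:
{"op": "step_arm", "data": {
  "series": [0, 0, -45, 0, 0.4, 0, 0, -50, 0, 0.5, 0, 0, -35, 0, 0.6, 0, 0, -10, 0, 0.7, 0, 0, 0, 0, 0.8, 0, 0, 0, 0, 1, 0, 0, 0, 0, 1, 0, 0, 0, 0, 1, 0, 0, 0, 0, 1, 0, 0, 0, 0, 1],
  "squeeze": 25
}}

```text
clock: 17.8
eef_pos: [434.5, -7.3, 160.7]
eef_rot: [3.139, 0.001, 1.922]
wrist_force: [1.0, 0.9, 6.8]
finger_gap: 9.7
finger_force: 25.0
```

Emit:
{"op": "step_arm", "data": {
  "series": [0, 0, 10, 0, 1, 0, 0, 32, 0, 1, 0, 0, 32, 0, 1, 0, -20, 32, -0.07, 1, 0, -27, 0, -0.07, 1, 20, -27, 0, -0.07, 1, 20, -27, 0, -0.07, 1, 20, -27, 0, -0.07, 1, 20, -27, 0, 0, 1, 20, -26, 0, 0, 1, 0, 0, 0, 0, 1, 0, 0, 0, 0, 1, 0, 0, 0, 0, 1]
}}

```text
clock: 19.42
eef_pos: [533.5, -187.6, 265.9]
eef_rot: [3.141, 0.0, 1.572]
wrist_force: [-0.2, 0.2, -1.9]
finger_gap: 9.5
finger_force: 25.0
```

```bash
python3 m.py 6
```

```text
[ 533.69633729 -187.81778426  265.79314516] 19.575
w prongs [(1206, np.float64(-198.7), np.float64(9.2), np.float64(212.3)), (1067, np.float64(-176.7), np.float64(8.4), np.float64(209.8)), (1362, np.float64(-114.3), np.float64(9.6), np.float64(202.4)), (1525, np.float64(-92.6), np.float64(9.9), np.float64(199.8))]
w tab 1740 [ 516.4 -180.2  244.8] [ 550.5 -171.9  273.8]
w xbar 1022 [ 524.5 -181.4  228.8] [ 542.4 -162.2  236.8]
w stem 1292 [ 572.4 -203.6  200.9] [ 593.7 -171.9  220.8]
w wood 2525 [ 512.4 -165.4  135.4] [ 554.3 -136.9  175.8]
s prongs [(68, np.float64(-198.5), np.float64(9.9), np.float64(210.7)), (70, np.float64(-176.8), np.float64(10.3), np.float64(208.5)), (69, np.float64(-114.4), np.float64(10.3), np.float64(200.9)), (70, np.float64(-92.5), np.float64(10.0), np.float64(198.3)), (67, np.float64(54.2), np.float64(12.7), np.float64(180.7)), (66, np.float64(76.3), np.float64(12.0), np.float64(177.5)), (176, np.float64(149.5), np.float64(50.7), np.float64(178.8))]
s tab 84 [ 516.3 -200.7  245. ] [ 551.8 -179.2  273.6]
s xbar 50 [ 525.4 -211.1  227.6] [ 543.8 -168.4  236.6]
s stem 98 [ 533.  -203.4  191.4] [ 593.7 -171.   220.3]
s wood 432 [ 512.3 -236.1  122.8] [ 555.4 -139.1  175.7]
t prongs [(57, np.float64(-115.7), np.float64(8.8), np.float64(200.9)), (55, np.float64(-94.0), np.float64(8.5), np.float64(198.0)), (11, np.float64(-21.6), np.float64(17.2), np.float64(185.6)), (65, np.float64(53.2), np.float64(9.0), np.float64(180.7)), (66, np.float64(75.4), np.float64(9.1), np.float64(178.6)), (185, np.float64(149.3), np.float64(47.3), np.float64(177.1))]
t wood 82 [ 512.7 -154.2  134.5] [ 554.6 -138.4  170.4]
```

Aligned within about 0.7 mm and 7 mm above the tips. Insert.

Emit:
{"op": "step_arm", "data": {
  "series": [0, -0.6, 1, 0, 1, 10, 0, 0, 0, 1, 10, 0, 0, 0, 1, 10, 0, 0, 0, 1, 10, 0, 0, 0, 1, 10, 0, 0, 0, 1, 10, 0, 0, 0, 1, 3, 0, 0, 0, 1, 0, 0, 0, 0, 1]
}}

```text
clock: 20.7
eef_pos: [596.9, -188.8, 266.3]
eef_rot: [-3.141, -0.0, 1.572]
wrist_force: [-0.7, -0.1, -0.5]
finger_gap: 9.7
finger_force: 25.0
```

Emit:
{"op": "step_arm", "data": {
  "series": [0, 0, -5, 0, 1, 0, 0, -5, 0, 1, 0, 0, -4, 0, 1, 0, 0, -4, 0, 1, 0, 0, -4, 0, 1, 0, 0, -4, 0, 1, 0, 0, -4, 0, 1, 0, 0, -4, 0, 1, 0, 0, -4, 0, 1, 0, 0, -4, 0, 1, 0, 0, -4, 0, 1, 0, 0, -4, 0, 1, 0, 0, -4, 0, 1, 0, 0, -2.5, 0, 1, 0, 0, 0, 0, 1, 0, 0, 0, 0, 1]
}}

```text
clock: 22.7
eef_pos: [596.9, -188.7, 210.0]
eef_rot: [3.142, -0.0, 1.572]
wrist_force: [0.3, 1.9, 0.8]
finger_gap: 10.1
finger_force: 25.0
```

```bash
python3 m.py 7 | grep -v tab
```

```text
[ 596.8362297  -188.6814274   209.94548091] 22.85
w prongs [(15, np.float64(-197.4), np.float64(2.0), np.float64(172.1)), (3842, np.float64(-173.6), np.float64(21.1), np.float64(180.8)), (1895, np.float64(-116.4), np.float64(9.9), np.float64(179.5)), (2081, np.float64(-95.0), np.float64(9.5), np.float64(182.2))]
w xbar 6490 [ 572.8 -204.6  170. ] [ 650.3 -128.7  180.9]
w stem 200 [ 572.9 -209.5  157.1] [ 623.  -132.2  164.9]
w wood 2512 [ 575.6 -166.2   80.3] [ 617.6 -137.8  119.9]
s prongs [(162, np.float64(-193.0), np.float64(36.7), np.float64(180.4)), (10, np.float64(-119.0), np.float64(2.2), np.float64(174.9)), (50, np.float64(-94.1), np.float64(9.2), np.float64(181.4)), (61, np.float64(52.9), np.float64(12.0), np.float64(198.8)), (61, np.float64(73.6), np.float64(10.2), np.float64(200.7)), (121, np.float64(144.0), np.float64(40.9), np.float64(206.4))]
s xbar 110 [ 573.6 -217.1  170. ] [ 656.8 -128.8  180.7]
s stem 48 [ 581.4 -218.2  148.6] [ 639.3 -149.2  164.9]
s wood 324 [ 575.4 -237.3   67.1] [ 618.5 -140.4  119.8]
t prongs [(55, np.float64(-116.9), np.float64(9.3), np.float64(178.1)), (62, np.float64(-96.1), np.float64(9.3), np.float64(181.0)), (11, np.float64(-21.7), np.float64(17.1), np.float64(185.8)), (56, np.float64(50.9), np.float64(8.2), np.float64(199.1)), (50, np.float64(72.3), np.float64(8.3), np.float64(201.6)), (34, np.float64(132.4), np.float64(15.5), np.float64(210.3)), (58, np.float64(153.9), np.float64(14.7), np.float64(169.7))]
t xbar 70 [ 620.1 -177.8  170.5] [ 649.3 -129.6  180.8]
t stem 7 [ 622.4 -149.   156.4] [ 623.7 -133.6  163. ]
t wood 32 [ 588.4 -148.7   82.7] [ 616.6 -139.8  109.1]
```

The bar tipped fully right with both sections on. Release, rise, and go to the right small section.

Emit:
{"op": "step_arm", "data": {
  "series": [0, 0, 0, 0, 0.7, 0, 0, 0, 0, 0.7, 0, 0, 0, 0, 0.7, 0, 0, 5, 0, 0.7, 0, 0, 15, 0, 0.7, 0, 0, 30, 0, 0.7, 0, 0, 40, 0, 0.7, -31, -8, 0, 0.01, 0.6, -31, -8, 0, 0.015, 0.4, -31, -8, 0, 0.015, 0.4, -31, -8, 0, 0.015, 0.4, -30, -9, 0, 0.015, 0.4, -30, -8, 0, 0.015, 0.4, -30, -9, 0, 0.015, 0.4, 0, 0, 0, 0, 0.4, 0, 0, 0, 0, 0.4]
}}

```text
clock: 24.85
eef_pos: [383.3, -246.9, 300.7]
eef_rot: [3.141, 0.001, 1.672]
wrist_force: [-0.5, -0.1, -0.3]
finger_gap: 56.5
finger_force: 0.0
```

Run:
```python
from h import *
grab('wrist','w8');grab('top','t8');grab('scene','s8');print(manip.read_state()['eef_pos'])
for k in('w8','s8'):
    A=cloud(k).reshape(-1,3)
    for a,b in((153,166),(20,72)):
        Q=A[(A[:,2]>a)&(A[:,2]<b)&(abs(A[:,0]-382)<50)&(abs(A[:,1]+247)<50)]
        print(k,len(Q),cv2.minAreaRect(Q[:,:2].astype(np.float32)) if len(Q)>4 else 0)
for k in('t8','s8'):
    A=cloud(k).reshape(-1,3)
    for y0,z0 in((148,226),(-188,188)):
        q=A[(abs(A[:,0]-597)<30)&(abs(A[:,1]-y0)<40)&(A[:,2]>z0)&(A[:,2]<z0+55)]
        if len(q): print(k,'hung',len(q),q.min(0),q.max(0))
    F=A[(A[:,2]>165)&(A[:,2]<220)&(A[:,0]>574)&(A[:,0]<615)&(A[:,1]>40)&(A[:,1]<90)]
    ys=np.sort(F[:,1]);g=np.split(ys,np.where(np.diff(ys)>4)[0]+1);print([((q[0]+q[-1])/2,len(q)) for q in g],np.median(F[:,2]))
cv2.imwrite('pics/c8.png',cv2.hconcat([cv2.resize(cv2.imread('pics/s8.png')[150:330,290:470],(400,400),interpolation=2),cv2.resize(cv2.imread('pics/w8.png'),(400,400))]))
```

```text
[ 383.37340923 -246.62950372  300.02256492]
w8 509 ((382.43511962890625, -246.87635803222656), (9.81435775756836, 28.127519607543945), 5.672671794891357)
w8 1718 ((381.76727294921875, -245.47000122070312), (43.0224723815918, 65.74506378173828), 5.655154228210449)
s8 45 ((382.45556640625, -246.7633819580078), (27.380939483642578, 12.850285530090332), 88.52570343017578)
s8 402 ((382.37518310546875, -247.61688232421875), (45.362205505371094, 68.31233215332031), 4.9096245765686035)
t8 hung 88 [591.56074396 128.89624516 226.66480658] [601.97089935 155.75956255 264.94644326]
t8 hung 91 [ 591.51144378 -206.75482497  188.0442603 ] [ 601.4354616  -176.39353882  224.54692957]
[(np.float64(50.975829574246674), 54), (np.float64(72.24781394096433), 50)] 200.17942391814074
s8 hung 94 [591.48526662 127.52757974 226.70548314] [602.64997507 160.30980126 266.96375957]
s8 hung 102 [ 590.84471969 -206.73626302  188.54722867] [ 602.76785023 -177.81915972  225.85654659]
[(np.float64(52.11960036794403), 63), (np.float64(74.96666049976835), 60)] 198.8965729738636
```

View pics/c8.png

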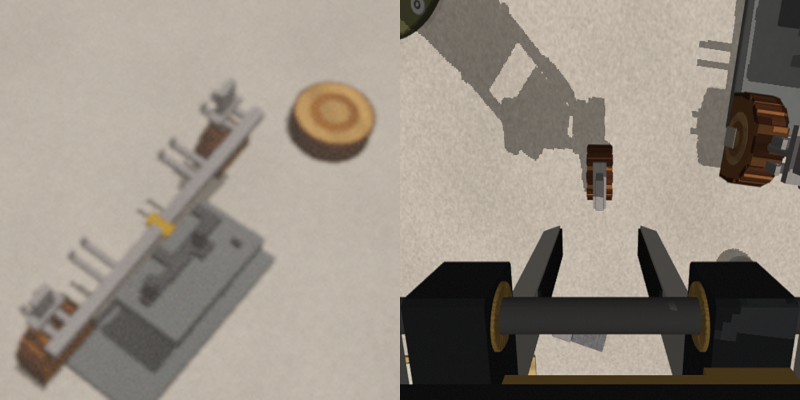

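Both hang properly on their outer hooks, and the last tab is centred between the fingers at (600,185). Grasp it.

Emit:
{"op": "step_arm", "data": {
  "series": [-1, 0, -45, 0, 0.4, 0, 0, -50, 0, 0.5, 0, 0, -45, 0, 0.6, 0, 0, -15, 0, 0.7, 0, 0, 0, 0, 0.8, 0, 0, 0, 0, 1, 0, 0, 0, 0, 1, 0, 0, 0, 0, 1, 0, 0, 0, 0, 1, 0, 0, 0, 0, 1],
  "squeeze": 25
}}

```text
clock: 26.25
eef_pos: [382.5, -247.3, 146.5]
eef_rot: [3.14, 0.002, 1.672]
wrist_force: [-1.3, 0.4, 6.7]
finger_gap: 9.7
finger_force: 25.0
```

Emit:
{"op": "step_arm", "data": {
  "series": [0, 0, 10, 0, 1, 0, 0, 35, 0, 1, 0, 0, 35, 0, 1, 0, 0, 31, 0, 1, 12, 26, 0, -0.0101, 1, 12, 26, 0, -0.01, 1, 12, 26, 0, -0.01, 1, 12, 26, 0, -0.01, 1, 13, 26, 0, -0.01, 1, 13, 26, 0, -0.01, 1, 13, 26, 0, -0.01, 1, 13, 26, 0, -0.01, 1, 13, 26, 0, -0.01, 1, 13, 26, 0, -0.01, 1, 13, 26, 0, 0, 1, 12, 24, 0, 0, 1, 0, 0, 0, 0, 1, 0, 0, 0, 0, 1, 0, 0, 0, 0, 1]
}}

```text
clock: 28.62
eef_pos: [532.6, 62.5, 256.3]
eef_rot: [3.141, 0.0, 1.571]
wrist_force: [0.2, -0.0, -1.6]
finger_gap: 10.0
finger_force: 25.0
```

```bash
python3 m.py 9
```

```text
[532.71302769  62.66904232 256.16857163] 28.775
w prongs [(1408, np.float64(52.6), np.float64(10.9), np.float64(199.5)), (1443, np.float64(74.3), np.float64(10.7), np.float64(202.2)), (2612, np.float64(150.5), np.float64(52.3), np.float64(169.4))]
w tab 1758 [515.4  69.8 235.2] [549.6  77.3 264.2]
w xbar 1163 [523.6  68.  218.2] [541.5  87.2 227.2]
w stem 1606 [571.1  47.1 192.1] [592.7  79.6 211.2]
w wood 1805 [511.4  75.7 113.2] [553.5  97.7 166.2]
s prongs [(203, np.float64(-187.0), np.float64(48.0), np.float64(177.1)), (64, np.float64(-115.8), np.float64(10.5), np.float64(177.8)), (64, np.float64(-93.9), np.float64(9.5), np.float64(180.4)), (61, np.float64(53.0), np.float64(10.7), np.float64(198.2)), (61, np.float64(74.3), np.float64(10.9), np.float64(200.4)), (107, np.float64(145.3), np.float64(42.2), np.float64(206.7))]
s tab 86 [513.   46.7 237.8] [549.8  72.7 264.1]
s xbar 47 [523.9  38.8 216.5] [542.2  84.5 226.6]
s stem 82 [530.6  47.6 182.4] [592.1  79.8 211.1]
s wood 291 [512.   27.1 113.5] [579.7 121.6 166.1]
t prongs [(165, np.float64(-187.8), np.float64(47.7), np.float64(176.8)), (55, np.float64(-116.8), np.float64(9.0), np.float64(178.7)), (62, np.float64(-96.0), np.float64(9.4), np.float64(180.9)), (10, np.float64(-21.7), np.float64(17.1), np.float64(185.1))]
```

Emit:
{"op": "step_arm", "data": {
  "series": [0, 1, 1, 0, 1, 10, 0, 0, 0, 1, 10, 0, 0, 0, 1, 10, 0, 0, 0, 1, 10, 0, 0, 0, 1, 10, 0, 0, 0, 1, 10, 0, 0, 0, 1, 4, 0, 0, 0, 1, 0, 0, 0, 0, 1]
}}

```text
clock: 29.9
eef_pos: [596.9, 64.1, 256.8]
eef_rot: [-3.141, 0.0, 1.572]
wrist_force: [0.1, 0.7, -1.2]
finger_gap: 10.4
finger_force: 25.0
```

Emit:
{"op": "step_arm", "data": {
  "series": [0, 0, -5, 0, 1, 0, 0, -4, 0, 1, 0, 0, -4, 0, 1, 0, 0, -3, 0, 1, 0, 0, -3, 0, 1, 0, 0, -3, 0, 1, 0, 0, -3, 0, 1, 0, 0, -2, 0, 1, 0, 0, 0, 0, 1, 0, 0, 0, 0, 1, 0, 0, 0, 0, 1, 0, 0, 0, 0, 1]
}}

```text
clock: 31.4
eef_pos: [596.8, 64.1, 230.0]
eef_rot: [-3.142, 0.0, 1.572]
wrist_force: [0.4, -1.2, 0.3]
finger_gap: 9.7
finger_force: 25.0
```

```bash
cat > b.py <<'E'
from h import *
import sys
k='s'+sys.argv[1]; grab('scene',k); A=cloud(k).reshape(-1,3)
q=A[(A[:,2]>160)&(A[:,2]<215)&(A[:,0]>626)&(A[:,0]<638)&(((A[:,1]<-60)&(A[:,1]>-215))|((A[:,1]>90)&(A[:,1]<175)))]
B=q[abs(q[:,2]-np.polyval(np.polyfit(q[:,1],q[:,2],1),q[:,1]))<5]
print('tilt',np.polyfit(B[:,1],B[:,2],1))
for y0 in(148,63.5,-190):
    q=A[(abs(A[:,0]-597)<14)&(abs(A[:,1]-y0)<32)&(A[:,2]>200)&(A[:,2]<262)]
    if len(q): print(y0,len(q),q.min(0).round(1),q.max(0).round(1))
E
python3 b.py 10; python3 m.py 10 | grep prongs
```

```text
tilt [-8.97875968e-04  1.89006538e+02]
148 32 [591.1 127.  200.9] [606.2 162.9 238.9]
63.5 141 [583.1  42.8 200.2] [610.8  71.2 261.8]
-190 128 [ 592.  -206.7  200. ] [ 604.7 -165.3  243.7]
w prongs [(38, np.float64(56.5), np.float64(3.3), np.float64(195.6)), (2490, np.float64(79.3), np.float64(19.0), np.float64(199.1)), (4114, np.float64(150.8), np.float64(47.6), np.float64(198.8))]
s prongs [(183, np.float64(-187.2), np.float64(48.1), np.float64(196.3)), (69, np.float64(-115.4), np.float64(9.4), np.float64(188.9)), (67, np.float64(-93.4), np.float64(11.4), np.float64(189.6)), (103, np.float64(52.3), np.float64(25.2), np.float64(197.8)), (18, np.float64(77.6), np.float64(15.1), np.float64(189.1)), (22, np.float64(131.1), np.float64(11.6), np.float64(197.8))]
t prongs [(147, np.float64(-187.7), np.float64(46.5), np.float64(195.6)), (63, np.float64(-117.0), np.float64(8.0), np.float64(189.5)), (65, np.float64(-94.9), np.float64(8.0), np.float64(189.5)), (10, np.float64(-21.6), np.float64(17.2), np.float64(185.6)), (67, np.float64(133.6), np.float64(15.9), np.float64(197.8))]
```

The bar is level and the section is seated. Release gently.

Emit:
{"op": "step_arm", "data": {
  "series": [0, 0, 0, 0, 0.75, 0, 0, 0, 0, 0.7, 0, 0, 0, 0, 0.7, 0, 0, 0, 0, 0.7, 0, 0, 5, 0, 0.7, 0, 0, 15, 0, 0.7, 0, 0, 30, 0, 0.7, 0, 0, 40, 0, 0.7, -40, 0, 10, 0, 0.7, -40, 0, 10, 0, 0.7, -40, 0, 0, 0, 0.7, 0, 0, 0, 0, 0.7, 0, 0, 0, 0, 0.7, 0, 0, 0, 0, 0.7, 0, 0, 0, 0, 0.7, 0, 0, 0, 0, 0.7]
}}

```text
clock: 33.6
eef_pos: [477.1, 64.1, 339.7]
eef_rot: [-3.141, 0.0, 1.572]
wrist_force: [-0.4, -0.0, -0.3]
finger_gap: 28.5
finger_force: 0.0
```

```bash
python3 b.py 11; python3 b.py 12;python3 b.py 13; python3 -c "
import cv2;cv2.imwrite('pics/c11.png',cv2.resize(cv2.imread('pics/s13.png')[150:330,270:510],(800,600),interpolation=2))"
```

```text
tilt [-1.38560971e-02  1.89206830e+02]
148 102 [591.9 132.  200.4] [605.8 166.4 242.7]
63.5 110 [591.6  43.3 201.5] [604.7  79.7 244.9]
-190 161 [ 587.9 -210.7  200.1] [ 605.3 -168.4  248. ]
tilt [-1.36097648e-02  1.89195611e+02]
148 103 [588.8 132.4 200.1] [602.8 166.8 243.3]
63.5 111 [592.1  46.8 200.4] [602.9  79.1 244.1]
-190 164 [ 588.4 -211.6  200.1] [ 606.9 -163.2  247.2]
tilt [-1.36332111e-02  1.89286184e+02]
148 104 [590.6 135.4 200. ] [603.9 165.  244.1]
63.5 113 [591.3  39.7 200.2] [604.2  80.6 243.6]
-190 171 [ 588.  -211.2  200.1] [ 605.7 -163.9  246.8]
```

View pics/c11.png

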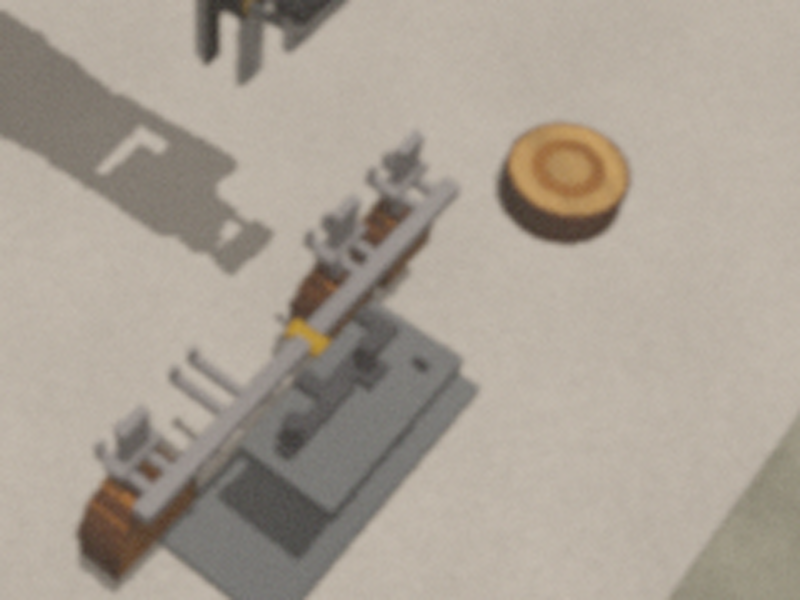

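All three hang on their hooks, at (405,165), (340,235) and (130,440). The tilt is −0.014 rad. I'll wait a second and re-check before handing in.

Emit:
{"op": "step_arm", "data": {
  "series": [0, 0, 0, 0, 0.7, 0, 0, 0, 0, 0.7, 0, 0, 0, 0, 0.7, 0, 0, 0, 0, 0.7, 0, 0, 0, 0, 0.7, 0, 0, 0, 0, 0.7, 0, 0, 0, 0, 0.7, 0, 0, 0, 0, 0.7, 0, 0, 0, 0, 0.7, 0, 0, 0, 0, 0.7]
}}

```text
clock: 35.0
eef_pos: [476.8, 64.2, 339.9]
eef_rot: [3.142, 0.0, 1.572]
wrist_force: [0.3, -0.3, -0.1]
finger_gap: 28.0
finger_force: 0.0
```

```bash
python3 b.py 14 && python3 -c "
from cell import manip;print(manip.sign_off())"
```

```text
tilt [-1.21813525e-02  1.89197307e+02]
148 108 [591.1 135.4 200.2] [603.1 166.3 243.6]
63.5 116 [590.2  37.9 200. ] [606.4  80.6 244.7]
-190 164 [ 589.9 -211.4  200. ] [ 606.6 -167.8  247.7]
the job is handed in; nothing more can be done
None
```

I handed the job in at about 35 s: the catch is out, the arrest is back, and all three sections hang on their hooks, with the bar nearly still at a measured −0.012 rad; hand-in returned no verdict.

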